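# Centre the wobbly bird on its plinth

## Robot

A 6-joint arm with a two-finger parallel gripper is mounted at the origin on the work surface. World frame = base frame: x ahead of the robot, y to its left, z up, the work surface at z = 0. Lengths are in mm, angles in rad, forces in N, time in s.
With the tool pointing down it reaches from about 400 to 925 mm from the base axis. Payload 12.5 kg.
Tool frame: the origin (TCP) lies at the very end of the fingers, on their centre line; the grasp point (between the pads) lies 19 mm behind it (env.tcp_to_grasp is the distance from the TCP to the grasp point, in mm); z points along the fingers, x is the direction in which the jaws open and shut, and the axes are right-handed (so a half turn about z gives the same grasp; the last joint's range is limited). The gripper opens to 95 mm and grips with 3 to 60 N. Pads are 20 mm wide; open, the fingers measure 119 mm over their backs; the gripper's body (75 mm by 180 mm) begins 59 mm behind the grasp point.
Start: joints at [-1.358, 0.491, 1.559, -0, 1.092, -0.106], TCP at [195.915, -593.518, 214.661] pointing down, gripper open.
Joint ranges: [-3.1, 3.1], [-0.84, 2.19], [0.05, 2.79], [-1.13, 4.28], [0.06, 2.93], [-2.69, 2.69]. Speed limits (rad/s): [2.22, 2.22, 2.79, 3.14, 3.14, 3.14].

## Interface

Orientations are given as [roll, pitch, yaw] about the fixed x, y, z axes, in that order (R = Rz(yaw) Ry(pitch) Rx(roll)).
In Python, from cell import env, vision, job gives the robot as it stands.
- The arm moves only by the shell command python3 -m pendant 'ROWS' [OPENING]. ROWS is JSON, a list of rows, each a list of 4 numbers: the shift along the tool's x, y, z in mm, then the turn about the tool's z in degrees. In form: [[tx, ty, tz, turn], ...]. A call has 1 to 8 rows; each row is the pose to reach, as a shift and turn from the pose measured when the call began, along the tool's axes at that moment; what a row does not reach only later rows make up. A row lasts 1/8 s, in which the tool goes at most 62.5 mm and 10.7 degrees, less where a joint would pass 70% of its speed; a pose out of reach is approached as far as the arm can. A call with a gripper value outside its range is refused whole. OPENING is the closure, from 0 (fully open) to 1 (shut), set as the call begins (- or left out, the last holds). The fingers move at their own pace and stop on an object; the grip force is fixed at half the most. Time passes only in rows, so rows that repeat a pose let the fingers close. It gives the time, the measured TCP pose, the force and the opening at its end, in the units of the state.
- env.state(): the state, without advancing time (a new reading comes with each control period).
- vision.read_camera(name): name is "scene" or "top" or "wrist"; returns a dict with "pixels" (400x640x3 uint8, red, green, blue), "intrinsics" (3x3 intrinsics, pixels), "k1" (the pictures are not rectified: a ray, as slopes to the right and down, at radius r is drawn at 1 + k1 r^2 times it, then the intrinsics apply), "R" (3x3) and "t" (3): a world point X has camera coordinates R X + t; the wrist camera has in their place "tool_from_camera" (4x4, takes a point from camera to tool coordinates, whose origin is the TCP and whose axes are the tool frame's). Camera axes: x right, y down, z forward; pixel columns grow to the right and rows downward; lengths in mm; the calibration is good to about 2 mm. A picture is of the moment at which its call begins: read the wrist's pose just before it. There is no depth.
- job.job_done(): hands the job in, once; it reports no verdict.
Trained networks look in a picture, given as the dict that the camera call returned (one of the last four; its "shot" number tells which), for a name from the list of things; names that differ only in an ending like _2 or _b are one class to them, and where a whole thing is asked for, a point or a joint stands for the part that bears it (a point fixed in the world has none). Each returns a list of dicts, best first, with "confidence" (0 to 1); they miss things now and then, are a little off and sometimes report something else, mostly with a low value. They report only what shows in the picture. A call takes as long as a camera call. They do not tell look-alikes from the thing itself.
- vision.find_in(picture, query): "at" ([x, y, z] in mm, in the coordinates of the camera as it stood for that picture, good to about 4 mm: the middle of the surface that is visible of it).
- vision.regions_of(picture, query): "pixels" (400x640 bool, what is visible of it).
The state is a dict: "t": time; "joints": joint angles; "qvel": joint speeds; "tau": joint torques, N m; "eef_pos": TCP position; "tcp_rot": TCP orientation; "ft_force": force on the tool from outside, world axes, zero at the start; "moment": the same for the moment, N m; "opening": opening from 0.0 (shut) to 1.0 (fully open).
Only numpy, scipy, OpenCV 4.12 (cv2) and the standard library are available. Lean on these libraries where they do the work, as an engineer would, in place of code of your own. Each camera call takes 0.05 s, during which the arm holds its last target.

## Task

The little top-heavy bird figurine stands close to the edge of its round plinth on the sideboard. Nudge it with light fingertip taps low on its foot until it stands upright in the middle of the plinth, then take the hand away. Do not tip it, pinch it, lift it or press hard on it, leave the plinth where it is, and do not disturb the other things on the sideboard.

Things in the scene. Friction and masses are not known exactly. Their poses are not given: they have to be found in the camera images.
- bird: Blue porcelain bird on a thin brass pin on a pale wooden disc foot, 58 mm tall, about 60 g, top-heavy. Foot 30 mm in diameter, 8 mm high, the widest part; bird's body at most 24 mm across, 33 mm up; pin 8 mm. Origin: centre of the foot's underside; z up; beak to -x. Slides when pushed at the foot, topples when pushed higher. Starts 22 to 30 mm off the plinth's centre, in any direction.
- plinth: Round dark walnut plinth, 100 mm in diameter, 30 mm high, about 0.6 kg, standing loose on the sideboard; a thin brass circle, 80 mm in diameter, is inlaid flush in its top around the centre. Origin: centre of its underside, on the sideboard; z up, so its top is 30 mm above the origin.
- tray: Bystander, fixed: shallow slate tray 240 mm (its x) by 120 mm (its y), 18 mm high, with a flat black remote under a steel clip bar that rises to 31 mm. Origin: centre of its underside.
- speaker_remote: Bystander, loose: white remote, 120 mm (its x) by 36 mm (its y), 14 mm thick, lying flat. Origin: centre of its underside.
- coaster: Bystander, loose: round glass coaster with a cork underside, 94 mm in diameter, 9 mm thick. Origin: centre of its underside.
- carabiner: Bystander, loose: small steel carabiner key holder with a brass key, lying flat, 7 mm thick; carabiner 67 mm (its x) by 41 mm, the key reaching to 93 mm on its -x side. Origin: underside, centre of the carabiner.
Mind the look-alikes: they are no part of the job. Several things have the shape of the bird; the one meant has the colours described above.

How it is judged:
By the outcome, as a careful person would: the job done as asked, in the order asked, and still so for the second after the job is handed in, with the robot touching nothing.
It also fails if it takes over 35 s, if anything falls off the work surface, if the arm or the gripper's body presses on something with over 40 N, if the wrist force passes 120 N, or if a joint passes its speed limit or range.

## Working session

There is one attempt and no reset: what is moved stays moved. The work goes in short steps, Python scripts to look and compute and a shell command to move; the robot and the scene stay as the last step left them, time stands still between calls to the robot, and variables do not carry over. Pictures are saved under pics/ and viewed, and the job is handed in when it is done.

```bash
ls; mkdir -p pics; python3 - <<'E'
from cell import env, vision, job
import cv2, numpy as np, pickle
print(env.state())
for n in ("scene","top","wrist"):
    p=vision.read_camera(n); cv2.imwrite(f"pics/{n}0.png",p["pixels"][:,:,::-1])
    print(n,{k:v for k,v in p.items() if k!="pixels"})
    pickle.dump(p,open(f"pics/{n}0.pkl","wb"))
E
```

```text
pics
{'t': 0.0, 'joints': array([-1.35757260e+00,  4.91554945e-01,  1.55946423e+00, -1.07398761e-05,
        1.09168184e+00, -1.05575530e-01]), 'qvel': array([ 4.47170564e-05, -7.25664778e-04, -7.16348963e-04,  1.56738816e-03,
       -7.37642362e-05, -8.09286182e-04]), 'tau': array([-1.64781231e-04, -6.12650299e+01, -2.58185399e+01,  6.93572662e-02,
        4.82584024e-02, -9.73286024e-05]), 'eef_pos': array([ 195.87269359, -593.25408015,  214.05952208]), 'tcp_rot': array([-3.14148533e+00,  1.10319687e-03, -1.25199205e+00]), 'ft_force': array([-0.46511736, -0.0027261 , -1.33949835]), 'moment': array([0.00284713, 0.00961026, 0.02512687]), 'opening': 1.0003602777001346}
scene {'intrinsics': array([[387.10168531,   0.        , 323.11634693],
       [  0.        , 387.10168531, 204.70003733],
       [  0.        ,   0.        ,   1.        ]]), 'k1': 0.02615783299811513, 'R': array([[-0.55718872,  0.83038413,  0.0017108 ],
       [ 0.59875558,  0.40319148, -0.69204652],
       [-0.57535423, -0.38457616, -0.72185088]]), 't': array([ 276.93378343, -324.12193244, 1079.06158504]), 'shot': 1}
[... 297 characters left out ...]
3165],
       [ 0.19717843, -0.04599512, -0.97928807]]), 't': array([141.81908828, 545.04181021, 733.67128154]), 'shot': 2}
wrist {'intrinsics': array([[303.85671848,   0.        , 318.33821582],
       [  0.        , 303.85671848, 197.28691312],
       [  0.        ,   0.        ,   1.        ]]), 'k1': -0.05499733514410089, 'tool_from_camera': array([[ 9.99999701e-01,  7.35587725e-04,  2.39495463e-04,
         7.43275180e-02],
       [-7.73251449e-04,  9.59659138e-01,  2.81164973e-01,
        -8.12397904e+01],
       [-2.30125065e-05, -2.81165074e-01,  9.59659419e-01,
        -1.69867884e+02],
       [ 0.00000000e+00,  0.00000000e+00,  0.00000000e+00,
         1.00000000e+00]]), 'shot': 3}
```

View pics/scene0.png

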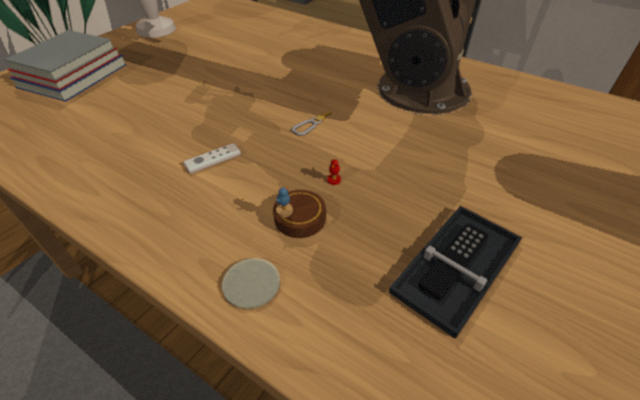

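View pics/top0.png

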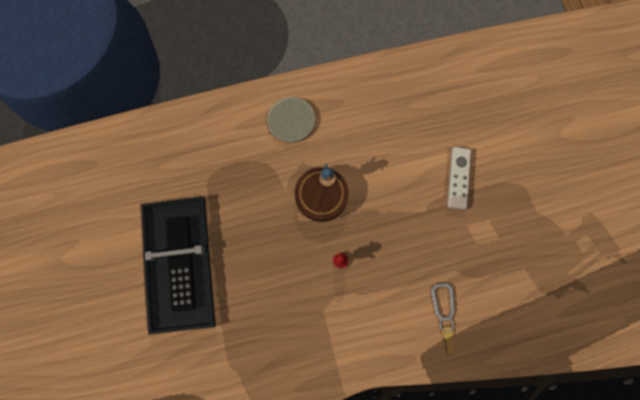

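View pics/wrist0.png

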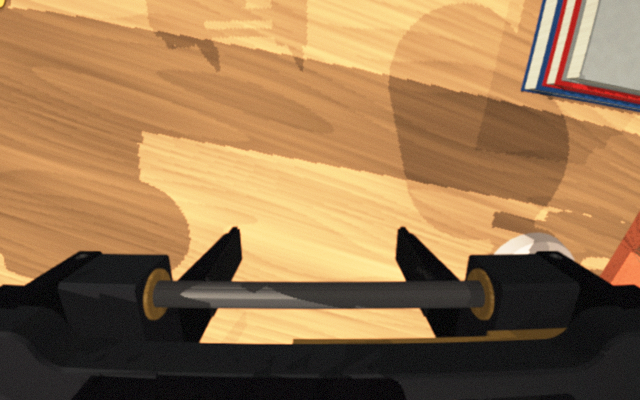

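```bash
cat > h.py <<'E'
import numpy as np, cv2, pickle
from scipy.spatial.transform import Rotation as Ro
def dist(p): return np.array([p["k1"],0,0,0,0.])
def pose(p,st=None):
    if "R" in p: return p["R"],p["t"]
    T=p["tool_from_camera"]; W=np.eye(4); W[:3,:3]=Ro.from_euler('xyz',st["tcp_rot"]).as_matrix(); W[:3,3]=st["eef_pos"]
    M=np.linalg.inv(W@T); return M[:3,:3],M[:3,3]
def proj(p,X,st=None):
    R,t=pose(p,st); return cv2.projectPoints(np.atleast_2d(X).astype(float),cv2.Rodrigues(R)[0],t,p["intrinsics"],dist(p))[0][:,0]
def onplane(p,uv,z,st=None):
    R,t=pose(p,st); uv=np.atleast_2d(uv).astype(float)
    n=cv2.undistortPoints(uv[:,None],p["intrinsics"],dist(p))[:,0]
    d=np.c_[n,np.ones(len(n))]@R; c=-R.T@t
    return c+d*((z-c[2])/d[:,2])[:,None]
def circ(c,r,z,n=120):
    a=np.linspace(0,2*np.pi,n); return np.c_[c[0]+r*np.cos(a),c[1]+r*np.sin(a),np.full(n,z)]
def overlay(p,circs,fn,box,k,st=None):
    x0,y0,x1,y1=box; im=cv2.resize(p["pixels"][y0:y1,x0:x1,::-1],None,fx=k,fy=k,interpolation=cv2.INTER_CUBIC)
    for c,col in circs:
        q=((proj(p,c,st)-[x0,y0]+.5)*k).astype(np.int32); cv2.polylines(im,[q],False,col,1)
    cv2.imwrite(fn,im)
E
python3 - <<'E'
from h import *
from cell import vision
for n in ("top","scene"):
    p=vision.read_camera(n); pickle.dump(p,open(f"pics/{n}1.pkl","wb"))
    R,t=pose(p)
    for q in ("plinth","bird","tray","coaster","speaker_remote","carabiner"):
        for d in vision.find_in(p,q)[:2]:
            print(n,q,round(d["confidence"],2),np.round(R.T@(np.array(d["at"])-t),1))
        for d in vision.regions_of(p,q)[:2]:
            m=d["pixels"]; ys,xs=np.nonzero(m)
            if len(xs): print("  reg",round(d["confidence"],2),len(xs),xs.mean().round(1),ys.mean().round(1),xs.min(),xs.max(),ys.min(),ys.max())
p=pickle.load(open("pics/top1.pkl","rb"))
for uv,z in [((321,194),30),((327,180),32),((340,260),5)]: print(onplane(p,uv,z))
overlay(p,[],"pics/c1.png",(270,140,380,280),5)
E
```

```text
top plinth 0.83 [573.9   6.2  31.5]
  reg 0.8 2099 320.7 196.1 295 348 167 221
top bird 0.64 [452.1   0.7  35.7]
top bird 0.55 [599.3 -19.7  69.8]
  reg 0.62 233 327.5 176.9 320 335 166 186
  reg 0.6 234 340.8 260.8 333 349 252 269
top tray 0.7 [513.4 288.1   7.7]
  reg 0.59 8838 176.9 266.1 141 215 196 334
top coaster 0.96 [740.8  20.7   7.6]
  reg 0.88 1750 291.1 119.5 267 314 97 142
  reg 0.73 1155 458.8 178.0 448 470 147 209
top speaker_remote 0.96 [ 544.2 -259.9    9.9]
  reg 0.9 1167 458.9 177.6 447 470 147 209
top carabiner 0.81 [ 311.6 -155.7    3.9]
  reg 0.77 681 444.8 312.8 431 455 282 353
scene plinth 0.55 [584.4  19.5  26.1]
  reg 0.69 1862 302.2 214.4 273 326 189 237
scene bird 0.71 [607.6 -14.8  58.2]
scene bird 0.52 [459.4   7.7  26.3]
  reg 0.78 325 283.4 203.3 276 291 188 216
  reg 0.58 275 333.9 172.8 327 341 159 184
scene tray 0.94 [542.1 295.3   7.7]
  reg 0.93 9168 455.3 269.7 389 522 206 338
  reg 0.33 348 283.7 203.0 277 292 188 216
scene coaster 0.93 [749.1  25.    4. ]
  reg 0.7 2492 250.5 283.4 221 280 257 310
scene speaker_remote 0.68 [543.4 294.8  10.9]
scene speaker_remote 0.65 [ 554.3 -253.5   11.2]
  reg 0.82 709 210.6 157.9 184 238 145 171
scene carabiner 0.62 [ 318.1 -151.4    7.1]
  reg 0.67 49 318.2 118.6 294 328 113 131
[[578.73885659   3.20786471  30.        ]]
[[601.08537362 -13.8187431   32.        ]]
[[455.55133423  -1.30136492   5.        ]]
```

View pics/c1.png

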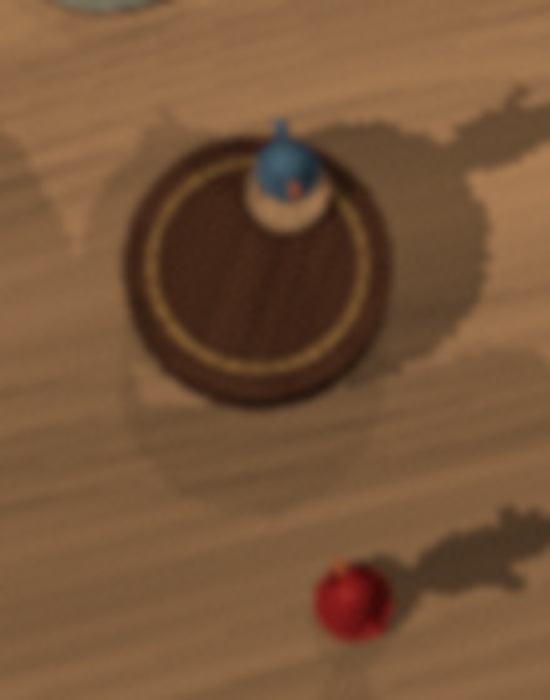

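```bash
cat >> h.py <<'E'
from scipy.optimize import least_squares
def fitcircle(P,r=None):
    c0=P[:,:2].mean(0)
    if r is None:
        f=lambda v: np.hypot(*(P[:,:2]-v[:2]).T)-v[2]; s=least_squares(f,[*c0,30],loss='soft_l1'); 
    else:
        f=lambda v: np.hypot(*(P[:,:2]-v[:2]).T)-r; s=least_squares(f,c0,loss='soft_l1')
    return s.x, np.sqrt(np.mean(s.fun**2))
E
python3 - <<'E'
from h import *
for n in ("top","scene"):
    p=pickle.load(open(f"pics/{n}1.pkl","rb"))
    im=p["pixels"].astype(int); hsv=cv2.cvtColor(p["pixels"],cv2.COLOR_RGB2HSV).astype(int)
    # sample radially about rough centre on plane 30: bright in R between r=34..46
    c=np.array([578.7,3.2]) if n=="top" else np.array([583,12.])
    big=p["pixels"].astype(np.float32)
    for it in range(3):
        pts=[];
        for a in np.linspace(0,2*np.pi,180,endpoint=False):
            rr=np.arange(33,47,.25); X=np.c_[c[0]+rr*np.cos(a),c[1]+rr*np.sin(a),np.full(len(rr),30.)]
            uv=proj(p,X).astype(np.float32)
            s=cv2.remap(big,uv[:,0][None],uv[:,1][None],cv2.INTER_LINEAR)[0]
            v=s[:,0]+s[:,1]-s[:,2]; i=v.argmax()
            if 2<i<len(rr)-3 and v[i]-np.median(v)>25 and s[i,0]<200: pts.append(X[i])
        P=np.array(pts); x,e=fitcircle(P,40); x2,e2=fitcircle(P); c=x
    print(n,"ring",x.round(1),e.round(2),len(P),x2.round(1))
    np.save(f"pics/ring_{n}.npy",x)
    # foot: pale pixels
    box=(318,160,338,190) if n=="top" else (274,200,294,220)
    x0,y0,x1,y1=box; sub=im[y0:y1,x0:x1]; 
    m=(sub[...,0]>150)&(sub[...,0]-sub[...,2]>20)
    ys,xs=np.nonzero(m); print(len(xs), onplane(p,np.c_[xs+x0,ys+y0],38).mean(0).round(1), xs.min()+x0,xs.max()+x0,ys.min()+y0,ys.max()+y0)
    overlay(p,[(circ(x,40,30),(0,255,0)),(circ(x,50,30),(0,255,255))],f"pics/f_{n}.png",(290,160,355,230) if n=="top" else (265,180,335,245),8)
E
```

```text
top ring [582.4   2. ] 1.16 150 [581.8   2.4  38.9]
65 [624.2 -16.3  38. ] 318 336 160 183
scene ring [582.1   1.8] 1.2 123 [581.7   2.9  38.8]
39 [605.4 -13.   38. ] 277 291 205 212
```

View pics/f_top.png

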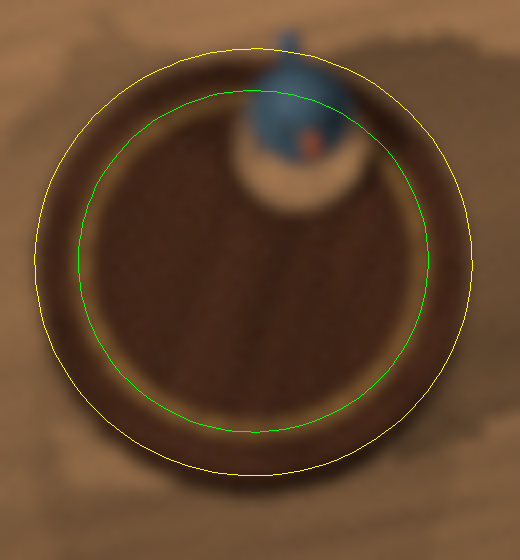

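View pics/f_scene.png

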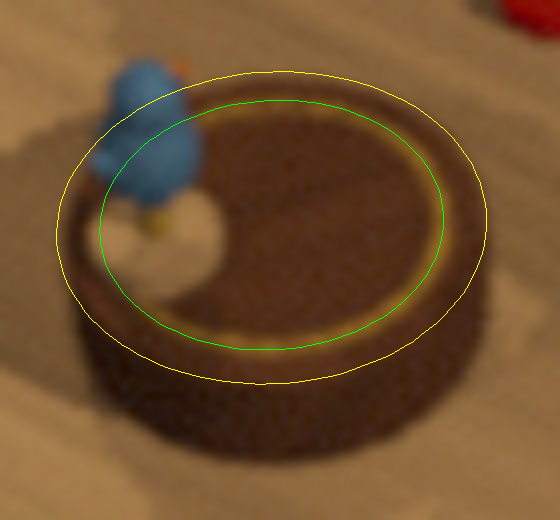

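```bash
python3 -m pendant '[[-30,-46,0,-10],[-70,-106,0,-20],[-105,-160,0,-30],[-140,-213,0,-40],[-175,-266,0,-50],[-210,-320,0,-60],[-245,-373,0,-70],[-275,-420,0,-80]]' 1; python3 - <<'E'
from h import *
from cell import env
s=env.state(); print(s["joints"])
Rm=Ro.from_euler('xyz',s["tcp_rot"]).as_matrix()
print(Rm.T@(np.array([640,-36,150])-s["eef_pos"]), np.degrees(s["tcp_rot"]))
E
```

```text
t: 2.45
eef_pos: [503.6, -206.5, 214.9]
tcp_rot: [3.141, -0.0, 0.15]
ft_force: [0.5, -1.2, -0.7]
opening: 0.217
[-5.10398458e-01  3.76059563e-01  1.75750420e+00 -1.36515025e-04
  1.00734396e+00 -6.60260006e-01]
[ 160.27529375 -148.23396076   64.89391314] [ 1.79970706e+02 -2.69382541e-02  8.59061650e+00]
```

```bash
python3 -m pendant '[[35,-32,0,-10],[75,-70,0,-20],[110,-102,10,-30],[140,-130,30,-40],[160,-148,50,-48.5],[160,-148,65,-48.5],[160,-148,65,-48.5]]' 1; python3 - <<'E'
from h import *
from cell import env,vision
s=env.state(); p=vision.read_camera("wrist"); pickle.dump((p,s),open("pics/w2.pkl","wb"))
cv2.imwrite("pics/w2.png",p["pixels"][:,:,::-1]); print(s["eef_pos"],s["tcp_rot"],s["opening"])
E
```

```text
t: 3.32
eef_pos: [638.9, -36.6, 148.9]
tcp_rot: [-3.14, 0.001, 0.994]
ft_force: [0.2, -0.8, 0.6]
opening: 0.001
[638.91339396 -36.62871666 148.85393419] [-3.14025278e+00  1.09079288e-03  9.94081334e-01] 0.0013837058130547458
```

View pics/w2.png

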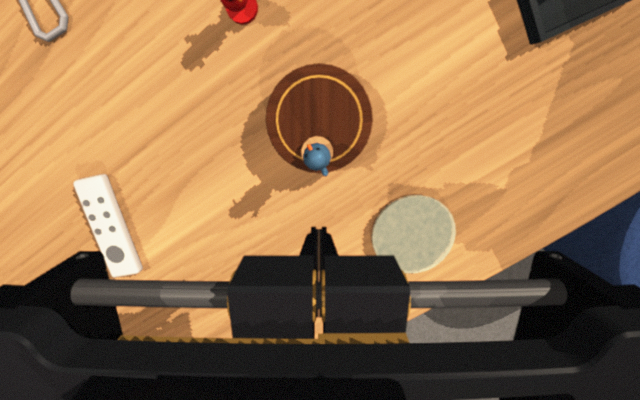

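```bash
cat >> h.py <<'E'
def ring(p,s,c):
    big=p["pixels"].astype(np.float32); c=np.array(c,float)
    for it in range(4):
        pts=[]
        for a in np.linspace(0,2*np.pi,240,endpoint=False):
            rr=np.arange(34,46,.1); X=np.c_[c[0]+rr*np.cos(a),c[1]+rr*np.sin(a),np.full(len(rr),30.)]
            uv=proj(p,X,s).astype(np.float32); q=cv2.remap(big,uv[:,0][None],uv[:,1][None],cv2.INTER_CUBIC)[0]
            v=q[:,0]+q[:,1]-q[:,2]; v=v-np.median(v); w=np.clip(v-0.5*v.max(),0,None)
            if v.max()>40 and v[0]<.5*v.max() and v[-1]<.5*v.max(): pts.append(X[0]+ [ (rr@w/w.sum()-34)*np.cos(a),(rr@w/w.sum()-34)*np.sin(a),0])
        P=np.array(pts); x,e=fitcircle(P); c=x[:2]
    return x,e,len(P)
def foot(p,s,c,thr=150):
    """edge of pale disc top (z=38): radial search outward from c for largest drop of G+B"""
    big=p["pixels"].astype(np.float32); c=np.array(c,float)
    for it in range(4):
        pts=[]
        for a in np.linspace(0,2*np.pi,180,endpoint=False):
            rr=np.arange(9,21,.1); X=np.c_[c[0]+rr*np.cos(a),c[1]+rr*np.sin(a),np.full(len(rr),38.)]
            uv=proj(p,X,s).astype(np.float32); q=cv2.remap(big,uv[:,0][None],uv[:,1][None],cv2.INTER_CUBIC)[0]
            v=cv2.GaussianBlur(q.sum(1)[None],(0,0),4)[0]; g=np.gradient(v); i=g.argmin()
            j=max(i-20,0)
            pale=q[j,0]>q[j,2]+25 and q[j,0]>110
            if pale and 5<i<len(rr)-5 and -g[i]>4: pts.append(X[i])
        P=np.array(pts); x,e=fitcircle(P,15) ; c=x
    return x,e,len(P),P
E
python3 - <<'E'
from h import *
p,s=pickle.load(open("pics/w2.pkl","rb"))
r,e,n=ring(p,s,(581,3)); print(r,e,n)
f,e,n,P=foot(p,s,(605,-13)); print(f,e,n,fitcircle(P)[0])
print(np.linalg.norm(f-r[:2]))
R,_=pose(p,s)
overlay(p,[(circ(r,40,30),(0,255,0)),(circ(r,50,30),(0,255,255)),(circ(f,15,38),(255,0,255)),(circ(f,15,30),(255,255,0))],"pics/w2o.png",(255,50,385,190),5,s)
E
```

```text
[582.64619746   1.81935025  38.92461646] 0.12200712286136545 209
[605.6868341  -15.22122841] 0.8650155506210147 112 [605.87435082 -15.34861532  15.18435207]
28.657499154793165
```

View pics/w2o.png

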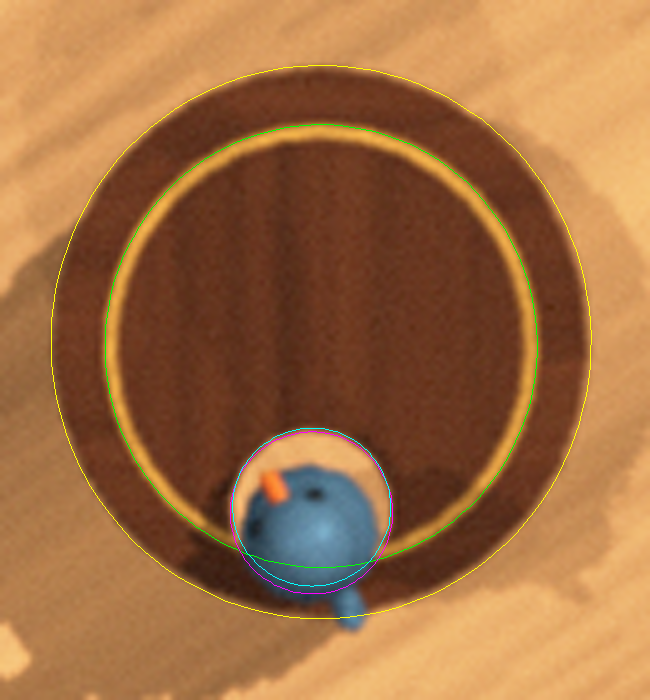

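```bash
python3 - <<'E'
from h import *
p,s=pickle.load(open("pics/w2.pkl","rb")); q=pickle.load(open("pics/scene1.pkl","rb")); t=pickle.load(open("pics/top1.pkl","rb"))
f=np.array([605.69,-15.22])
obs=[(p,s,(350/5+255-.5,625/5+50-.5)),(q,None,(97/8+265-.5,160/8+180-.5)),(t,None,(288/8+290-.5,35/8+160-.5))]
for z in (55,60,65,70,75):
    print(z,[ (onplane(a,uv,z,b)[0,:2]-f).round(1) for a,b,uv in obs])
r=least_squares(lambda X: np.r_[[proj(a,X,b)[0]-uv for a,b,uv in obs]].ravel(),[605,-15,60])
print(r.x,r.x[:2]-f,np.hypot(*(r.x[:2]-f)),r.fun)
f1=proj(q,[*f,34])[0];print(f1)
d=np.array([582.65,1.82])-f; d/=np.hypot(*d); print("dir",d, "tail along -d", -(r.x[:2]-f)@d)
yaw=s["tcp_rot"][2]; print("tool -y",-np.sin(yaw),np.cos(yaw),"yaw for d",np.arctan2(-d[0],d[1]))
E
```

```text
55 [array([18.2, -3.7]), array([  1.8, -12. ]), array([19.4, -1.9])]
60 [array([17.3, -3.2]), array([ 5.5, -8.6]), array([18. , -1.5])]
65 [array([16.3, -2.7]), array([ 9.1, -5.1]), array([16.6, -1.1])]
70 [array([15.4, -2.2]), array([12.7, -1.7]), array([15.2, -0.8])]
75 [array([14.4, -1.7]), array([16.3,  1.7]), array([13.8, -0.4])]
[620.4638974  -16.73506685  72.13000806] [14.7738974  -1.51506685] 14.851379467828464 [ 0.32992835 -0.50820958 -0.77011279 -0.11289902  0.47451891 -0.22246054]
[283.33927207 209.52580819]
dir [-0.80400205  0.59462652] tail along -d 12.779142787292892
tool -y -0.8382583958925417 0.5452731991540231 yaw for d 0.9339952852466491
```

```bash
python3 - <<'E'
from h import *
from cell import env,vision
s=env.state(); p=vision.read_camera("scene"); t=vision.read_camera("top")
im=np.hstack([cv2.resize(p["pixels"][40:240,220:400,::-1],None,fx=2.9,fy=2.9,interpolation=2)])
cv2.imwrite("pics/s3.png",im)
R=Ro.from_euler('xyz',s["tcp_rot"]).as_matrix()
for l in [(0,0,0),(0,-10,0),(0,-10,-39),(0,10,0),(0,-37.5,-78)]:
    print(l,((proj(p,R@np.array(l)+s["eef_pos"])[0]-[220,40]+.5)*2.9).round(0))
w,_=pickle.load(open("pics/w2.pkl","rb")); cv2.imwrite("pics/w2t.png",cv2.resize(w["pixels"][210:330,240:400,::-1],None,fx=5,fy=5,interpolation=2))
E
```

```text
(0, 0, 0) [101. 370.]
(0, -10, 0) [118. 365.]
(0, -10, -39) [110. 309.]
(0, 10, 0) [ 83. 375.]
(0, -37.5, -78) [153. 234.]
```

View pics/s3.png

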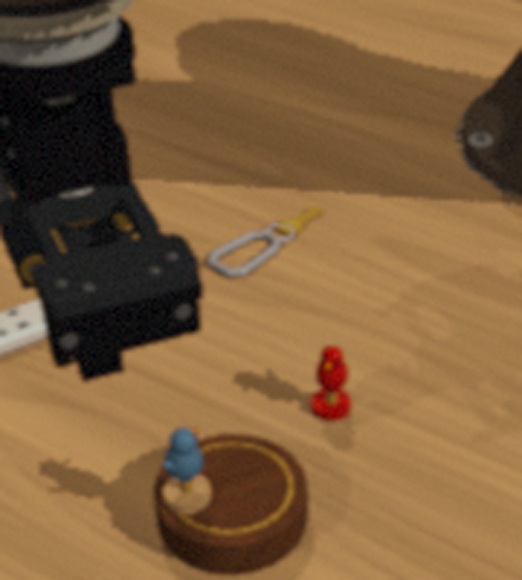

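View pics/w2t.png

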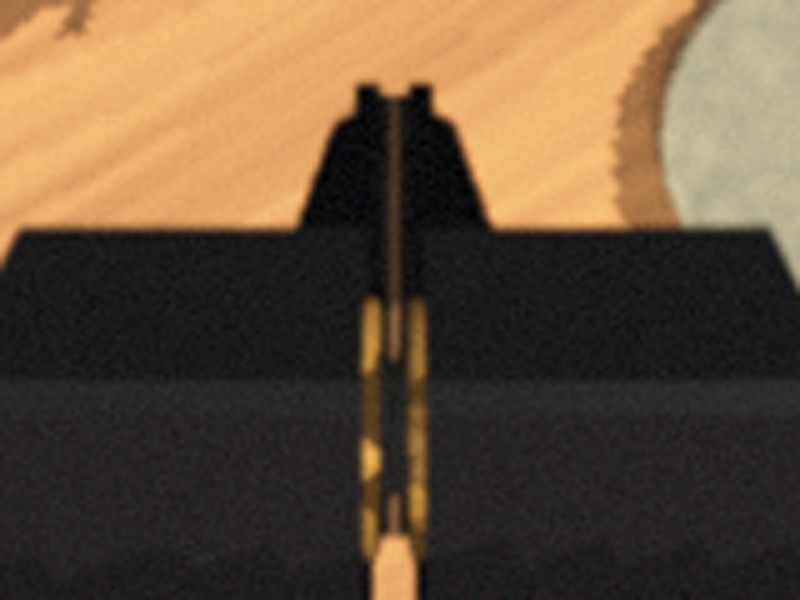

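```bash
python3 - <<'E'
from h import *
p,s=pickle.load(open("pics/w2.pkl","rb")); q=pickle.load(open("pics/scene1.pkl","rb"))
R=Ro.from_euler('xyz',s["tcp_rot"]).as_matrix()
for wuv,suv in [((770/5+240-.5,230/5+210-.5),(198/2.9+220-.5,325/2.9+40-.5)),((20/5+240-.5,230/5+210-.5),(57/2.9+220-.5,375/2.9+40-.5)),
  ((436/5+240-.5,86/5+210-.5),(122/2.9+220-.5,368/2.9+40-.5)),((358/5+240-.5,86/5+210-.5),(84/2.9+220-.5,376/2.9+40-.5))]:
    obs=[(p,s,wuv),(q,None,suv)]
    r=least_squares(lambda X: np.r_[[proj(a,X,b)[0]-np.array(uv) for a,b,uv in obs]].ravel(),[640,-36,170])
    print((R.T@(r.x-s["eef_pos"])).round(1),r.fun.round(1))
E
```

```text
[ 32.9 -22.7 -57.4] [  2.2  -4.4 -16.6  -4.5]
[-52.9  23.9  31.7] [ 1.1 -1.8 -4.3 -2.3]
[  6.1 -11.3  -2.8] [-0.1  0.3  0.8  0.2]
[-4.5 -2.6 13.8] [-1.6  3.1  8.   2.7]
```

```bash
python3 - <<'E'
from h import *
p,s=pickle.load(open("pics/w2.pkl","rb")); q=pickle.load(open("pics/scene1.pkl","rb"))
R=Ro.from_euler('xyz',s["tcp_rot"]).as_matrix()
for l in [(0,0,0),(6,-10,0),(-6,-10,0),(90,-37,-78),(-90,-37,-78),(90,37,-78),(-90,37,-78),(33,-23,-57),(-33,-23,-57),(37,-34,-85),(-37,-34,-85),(-37,34,-85),(37,34,-85),(-33,23,-57)]:
    X=R@np.array(l)+s["eef_pos"]
    print(l,"scene",((proj(q,X)[0]-[220,40]+.5)*2.9).round(0),"wrist",proj(p,X,s)[0].round(0))
E
```

```text
(0, 0, 0) scene [102. 371.] wrist [316. 242.]
(6, -10, 0) scene [123. 373.] wrist [326. 227.]
(-6, -10, 0) scene [116. 360.] wrist [306. 227.]
(90, -37, -78) scene [214. 340.] wrist [576. 238.]
(-90, -37, -78) scene [103. 150.] wrist [ 54. 238.]
(90, 37, -78) scene [ 55. 382.] wrist [529. 399.]
(-90, 37, -78) scene [-30. 178.] wrist [102. 399.]
(33, -23, -57) scene [150. 313.] wrist [396. 250.]
(-33, -23, -57) scene [113. 242.] wrist [235. 250.]
(37, -34, -85) scene [169. 265.] wrist [433. 258.]
(-37, -34, -85) scene [124. 188.] wrist [196. 258.]
(-37, 34, -85) scene [ -5. 217.] wrist [220. 415.]
(37, 34, -85) scene [ 30. 299.] wrist [411. 415.]
(-33, 23, -57) scene [ 28. 262.] wrist [244. 341.]
```

```bash
python3 - <<'E'
from h import *
w=pickle.load(open("pics/wrist0.pkl","rb")); a=cv2.resize(w["pixels"][220:345,40:255,::-1],None,fx=3.7,fy=3.7,interpolation=2)
a=np.clip(a.astype(float)*2,0,255).astype(np.uint8); cv2.imwrite("pics/w0t.png",a)
E
```

```text
(no output)
```

View pics/w0t.png

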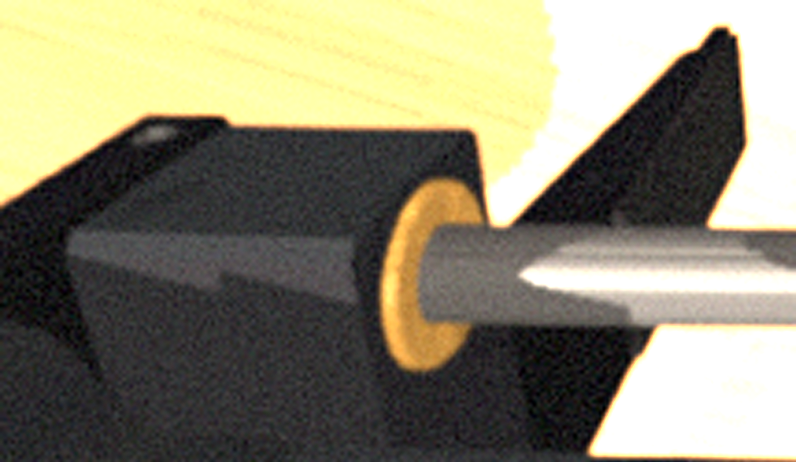

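```bash
cat >> h.py <<'E'
def rel(s,X):
    return Ro.from_euler('xyz',s["tcp_rot"]).as_matrix().T@(np.array(X)-s["eef_pos"])
E
python3 - <<'E'
from h import *
from cell import env
s=env.state(); print(s["eef_pos"],rel(s,[632.0,-38.4,34]), np.degrees(s["tcp_rot"][2]-.934))
E
```

```text
[639.74627827 -37.17654744 150.85608508] [ -5.29098475  -6.03467603 116.84363247] 3.4505686325592513
```

```bash
python3 -m pendant '[[-5.3,-6,30,3.5],[-5.3,-6,70,3.5],[-5.3,-6,100,3.5],[-5.3,-6,112,3.5],[-5.3,-6,114,3.5],[-5.3,-6,114,3.5]]'; python3 - <<'E'
from h import *
from cell import env,vision
for i in range(3):
    s=env.state(); p=vision.read_camera("wrist"); print(s["eef_pos"],s["tcp_rot"],s["ft_force"])
pickle.dump((p,s),open("pics/w4.pkl","wb"))
cv2.imwrite("pics/w4.png",cv2.resize(p["pixels"][50:260,200:440,::-1],None,fx=3.3,fy=2.8,interpolation=2))
E
```

```text
t: 4.22
eef_pos: [632.6, -38.7, 38.0]
tcp_rot: [3.138, -0.001, 0.933]
ft_force: [1.0, 0.0, -0.3]
opening: 0.004
[632.55785056 -38.66817717  38.03714413] [ 3.13837515e+00 -1.19016493e-03  9.32829952e-01] [ 0.98151624  0.02014255 -0.34411828]
[632.57799855 -38.60359863  38.09314311] [ 3.13823417e+00 -1.25044209e-03  9.32973326e-01] [ 0.01726182  0.01108026 -0.47642037]
[632.53555263 -38.55640711  38.04696414] [ 3.13826155e+00 -1.27058484e-03  9.32993842e-01] [ 0.71773586 -0.26944263  0.35751869]
```

View pics/w4.png

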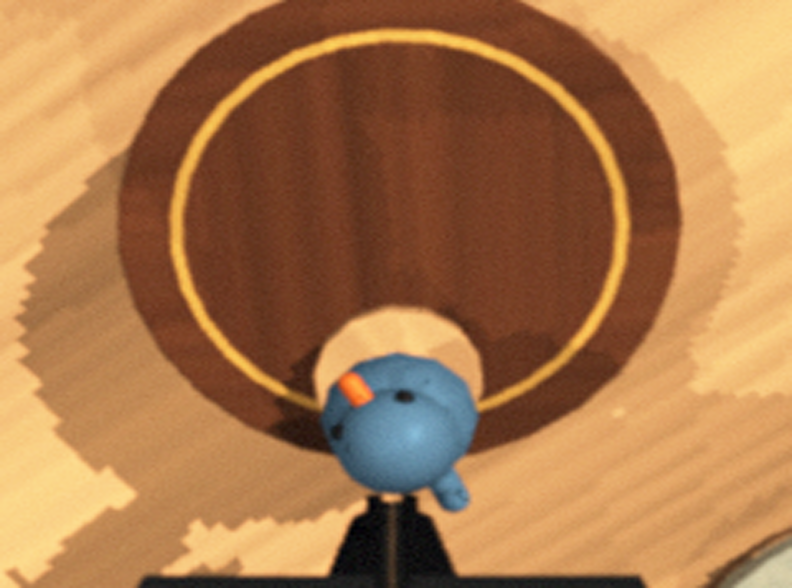

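```bash
cat > m.py <<'E'
import sys
from h import *
from cell import env,vision
def meas(fn,c=(582.6,1.8),f0=None,view=True):
    s=env.state(); p=vision.read_camera("wrist"); pickle.dump((p,s),open(f"pics/{fn}.pkl","wb"))
    r,e,n=ring(p,s,c); f,e2,n2,P=foot(p,s,f0)
    print("t",s["t"],"tcp",s["eef_pos"].round(1),"ring",r.round(2),round(e,2),n,"foot",f.round(2),round(e2,2),n2)
    o=f-r[:2]; Rm=Ro.from_euler('xyz',s["tcp_rot"]).as_matrix()
    print("offset",o.round(2),np.hypot(*o).round(2),"in tool",(Rm.T@[*o,0])[:2].round(2))
    print("foot in tool",rel(s,[*f,38]).round(1),"gap",(-10-rel(s,[*f,38])[1]-15).round(2))
    uv=proj(p,[*r[:2],30],s)[0].astype(int); x0=max(uv[0]-110,0); y0=max(uv[1]-70,0)
    overlay(p,[(circ(r,40,30),(0,255,0)),(circ(f,15,38),(255,0,255)),(circ(r,15,38),(255,255,255))],f"pics/{fn}.png",(x0,y0,x0+220,min(y0+200,300)),3,s)
if __name__=="__main__": meas(sys.argv[1],f0=(float(sys.argv[2]),float(sys.argv[3])))
E
python3 m.py w5 605.7 -15.2
```

```text
t 4.375 tcp [632.4 -38.5  37.9] ring [582.51   1.78  38.94] 0.1 206 foot [605.29 -15.  ] 1.06 109
offset [ 22.78 -16.78] 28.29 in tool [ 0.08 28.29]
foot in tool [  2.7 -35.8  -0.3] gap 10.8
```

View pics/w5.png

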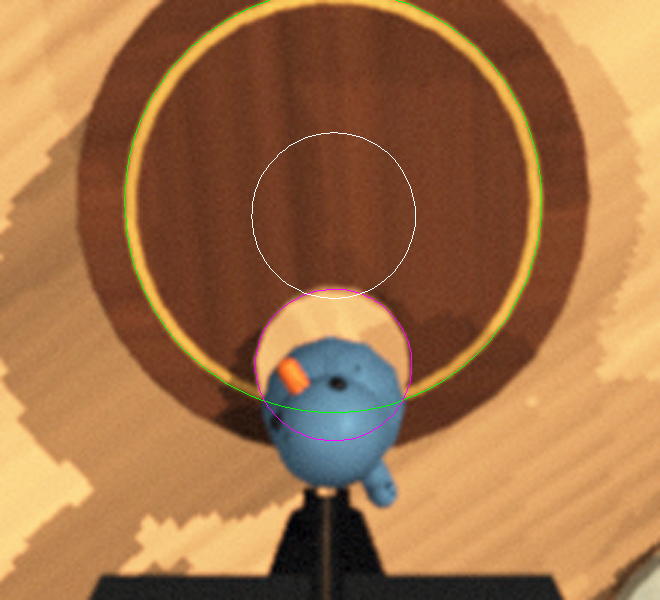

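```bash
python3 -m pendant '[[0,0,2,0],[0,0,4.5,0],[0,-2,4.7,0],[0,-4,4.7,0],[0,-6,4.7,0],[0,-8,4.7,0],[0,-8,4.7,0]]'; python3 m.py w6 605.3 -15
```

```text
t: 5.3
eef_pos: [625.8, -33.6, 33.0]
tcp_rot: [3.139, -0.001, 0.933]
ft_force: [1.2, 0.5, 0.7]
opening: 0.007
t 5.3 tcp [625.8 -33.6  33. ] ring [582.49   1.8   38.93] 0.17 207 foot [604.89 -14.46] 1.38 127
offset [ 22.4  -16.26] 27.68 in tool [ 0.27 27.68]
foot in tool [  2.9 -28.2  -5.1] gap 3.19
```

View pics/w6.png

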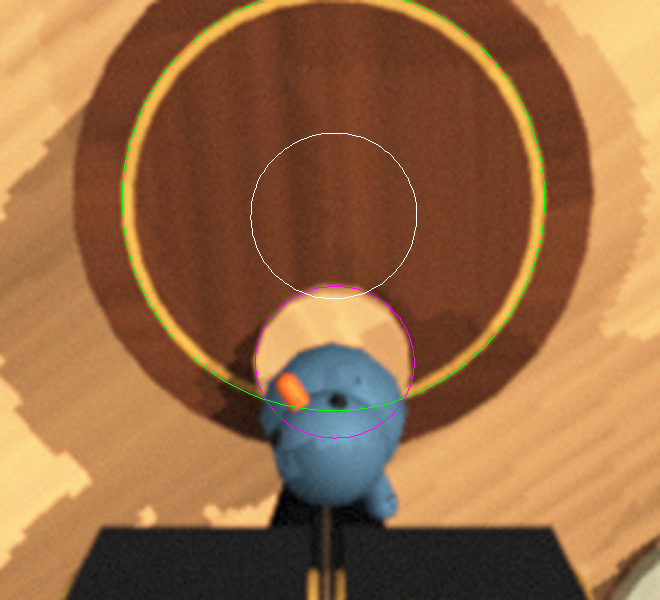

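```bash
python3 -m pendant '[[0,-1.5,0,0],[0,-3,0,0],[0,-4,0,0],[0,-5,0,0],[0,-6,0,0],[0,-7,0,0],[0,-7,0,0]]'; python3 m.py w7 603 -12.5
```

```text
t: 6.22
eef_pos: [620.2, -29.4, 33.0]
tcp_rot: [3.139, -0.001, 0.933]
ft_force: [0.0, 1.5, 0.1]
opening: 0.002
t 6.225 tcp [620.2 -29.4  33. ] ring [582.56   1.75  38.96] 0.07 209 foot [600.47 -11.39] 1.46 129
offset [ 17.91 -13.14] 22.22 in tool [ 0.11 22.21]
foot in tool [  2.7 -26.6  -5.1] gap 1.6
```

View pics/w7.png

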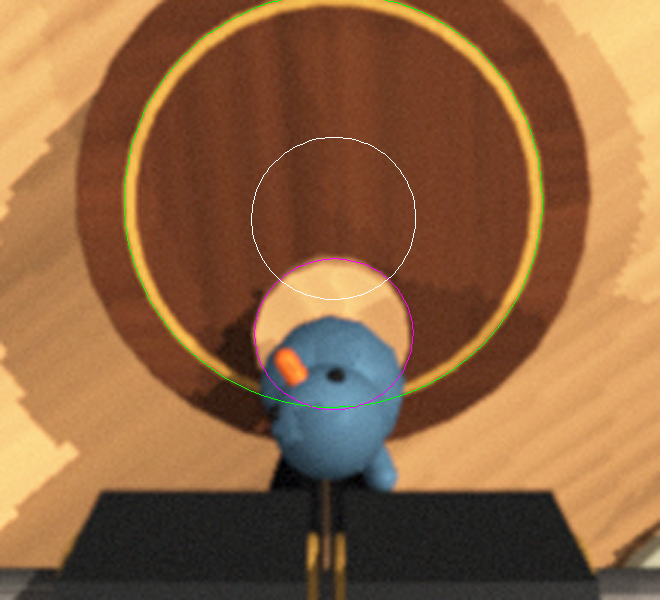

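```bash
python3 -m pendant '[[0,-1,0,0],[0,-2.2,0,0],[0,-3.6,0,0],[0,-5,0,0],[0,-6.4,0,0],[0,-7.6,0,0],[0,-8.5,0,0],[0,-8.5,0,0]]'; python3 m.py w8 594 -6
```

```text
t: 7.28
eef_pos: [613.3, -24.3, 33.0]
tcp_rot: [3.139, -0.001, 0.933]
ft_force: [-0.0, -0.3, -0.2]
opening: 0.006
t 7.275 tcp [613.3 -24.3  33. ] ring [582.61   1.74  38.97] 0.1 218 foot [593.34  -6.56] 1.04 127
offset [10.73 -8.3 ] 13.56 in tool [-0.29 13.56]
foot in tool [  2.4 -26.6  -5.1] gap 1.64
```

View pics/w8.png

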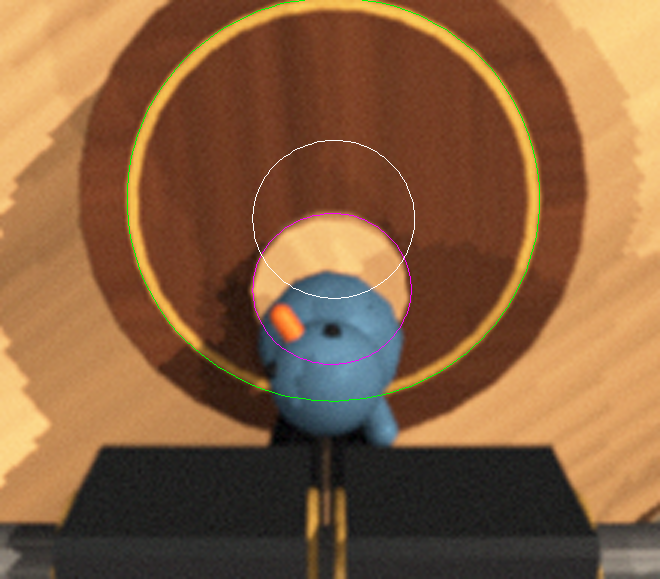

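```bash
python3 -m pendant '[[0,-1,0,0],[0,-2.2,0,0],[0,-3.6,0,0],[0,-5,0,0],[0,-6.4,0,0],[0,-7.6,0,0],[0,-8.5,0,0],[0,-8.5,0,0]]'; python3 m.py w9 587 -2
```

```text
t: 8.32
eef_pos: [606.4, -19.2, 32.9]
tcp_rot: [3.139, -0.001, 0.933]
ft_force: [0.2, 0.2, -0.9]
opening: 0.006
t 8.325 tcp [606.4 -19.2  32.9] ring [582.58   1.74  38.96] 0.08 215 foot [586.23  -1.86] 0.85 126
offset [ 3.65 -3.6 ] 5.12 in tool [-0.72  5.07]
foot in tool [  2.  -26.6  -5.1] gap 1.56
```

View pics/w9.png

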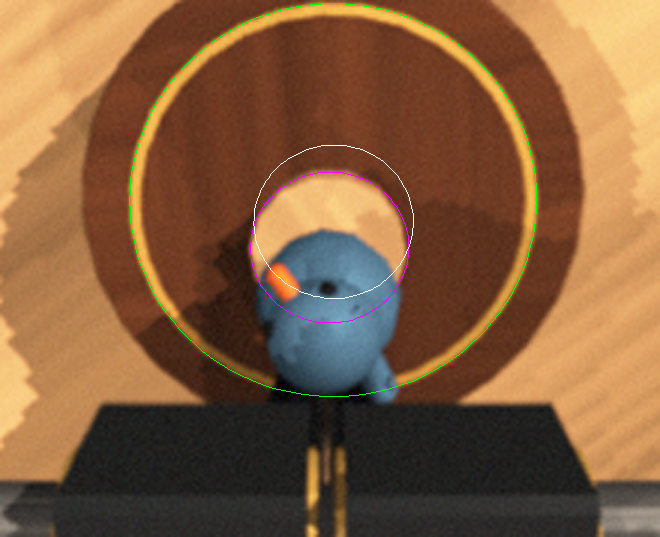

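```bash
python3 -m pendant '[[0,-0.8,0,0],[0,-1.8,0,0],[0,-2.8,0,0],[0,-3.5,0,0],[0,-4,0,0],[0,-4,0,0]]'; python3 m.py w10 583 0.5
```

```text
t: 9.12
eef_pos: [603.2, -16.8, 32.9]
tcp_rot: [3.139, -0.001, 0.933]
ft_force: [0.0, 0.1, -0.1]
opening: 0.006
t 9.125 tcp [603.2 -16.8  32.9] ring [582.6    1.74  38.97] 0.08 215 foot [5.8297e+02 5.1000e-01] 0.84 127
offset [ 0.37 -1.23] 1.29 in tool [-0.77  1.03]
foot in tool [  1.9 -26.5  -5.2] gap 1.54
```

View pics/w10.png

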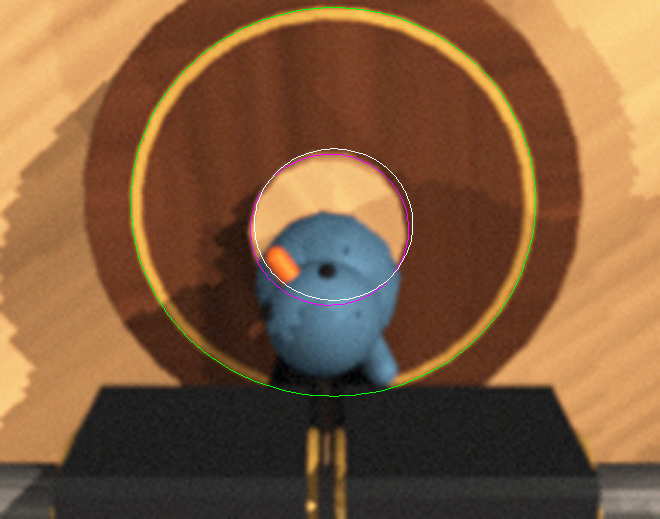

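```bash
python3 -m pendant '[[0,3,0,0],[0,10,0,0],[0,20,0,0],[0,30,-15,0],[0,42,-50,0],[0,54,-90,0],[0,54,-105,0],[0,54,-105,0]]'; python3 m.py w11 583 0.5
```

```text
t: 10.18
eef_pos: [646.3, -49.0, 138.3]
tcp_rot: [3.139, -0.001, 0.933]
ft_force: [0.4, -0.0, 0.1]
opening: 0.005
t 10.175 tcp [646.3 -49.  138.3] ring [582.59   1.84  38.93] 0.07 240 foot [ 5.8355e+02 -2.7000e-01] 0.31 156
offset [ 0.96 -2.11] 2.31 in tool [-1.12  2.02]
foot in tool [  1.6 -79.7 100.1] gap 54.75
```

View pics/w11.png

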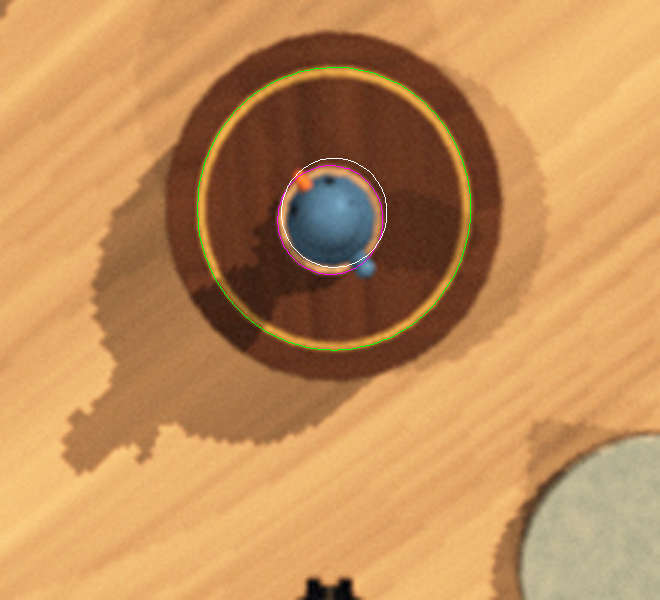

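```bash
python3 - <<'E'
from h import *
from cell import env
s=env.state(); print(s["eef_pos"],rel(s,[595.7,-31.8,33]).round(1), np.degrees(s["tcp_rot"][2]-.428).round(1))
E
```

```text
[645.80643719 -48.78370448 137.21224379] [-16.2 -50.5 104.1] 28.9
```

```bash
python3 -m pendant '[[-6,-18,0,10],[-12,-36,0,20],[-16.2,-50.5,0,28.9],[-16.2,-50.5,25,28.9],[-16.2,-50.5,65,28.9],[-16.2,-50.5,95,28.9],[-16.2,-50.5,102,28.9],[-16.2,-50.5,102,28.9]]'; python3 m.py w12 583.5 -0.3; python3 - <<'E'
from h import *
from cell import env
s=env.state(); print(s["eef_pos"],s["tcp_rot"],rel(s,[591.4,-22.3,33]).round(1))
E
```

```text
t: 11.22
eef_pos: [595.4, -31.7, 34.7]
tcp_rot: [3.141, 0.0, 0.429]
ft_force: [0.4, 0.4, -0.0]
opening: 0.005
t 11.225 tcp [595.4 -31.7  34.7] ring [582.57   1.72  38.95] 0.07 221 foot [5.832e+02 9.000e-02] 1.05 116
offset [ 0.63 -1.63] 1.75 in tool [-0.1   1.75]
foot in tool [  2.1 -33.9  -3.3] gap 8.95
[595.81702298 -31.75953667  35.41880886] [ 3.14052406e+00 -1.10212114e-03  4.28912797e-01] [ -0.1 -10.4   2.4]
```

View pics/w12.png

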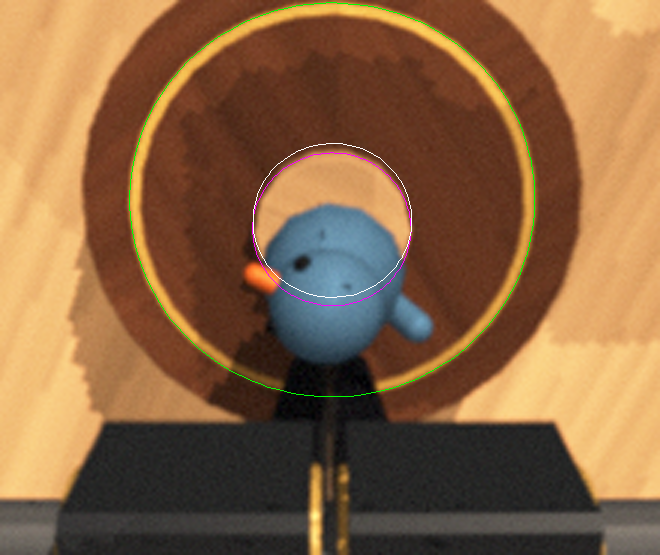

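```bash
python3 -m pendant '[[0,-2,1.5,0],[0,-4,1.8,0],[0,-6,1.8,0],[0,-7.3,1.8,0],[0,-8.4,1.8,0],[0,-9.4,1.8,0],[0,-10.2,1.8,0],[0,-10.2,1.8,0]]' && python3 -m pendant '[[0,3,0,0],[0,10,0,0],[0,20,0,0],[0,30,-15,0],[0,42,-50,0],[0,55,-90,0],[0,55,-105,0],[0,55,-105,0]]'; python3 m.py w13 582.6 1.8
```

```text
t: 12.28
eef_pos: [591.7, -22.5, 33.7]
tcp_rot: [3.14, -0.001, 0.429]
ft_force: [0.6, -0.1, 1.0]
opening: 0.001
t: 13.28
eef_pos: [614.4, -72.5, 139.6]
tcp_rot: [3.14, -0.003, 0.429]
ft_force: [-0.4, 0.3, 0.5]
opening: 0.005
t 13.275 tcp [614.4 -72.5 139.6] ring [582.6    1.81  38.93] 0.07 240 foot [582.37   2.3 ] 0.31 149
offset [-0.24  0.49] 0.54 in tool [-0.01 -0.54]
foot in tool [  1.7 -81.6 101.5] gap 56.6
```

View pics/w13.png

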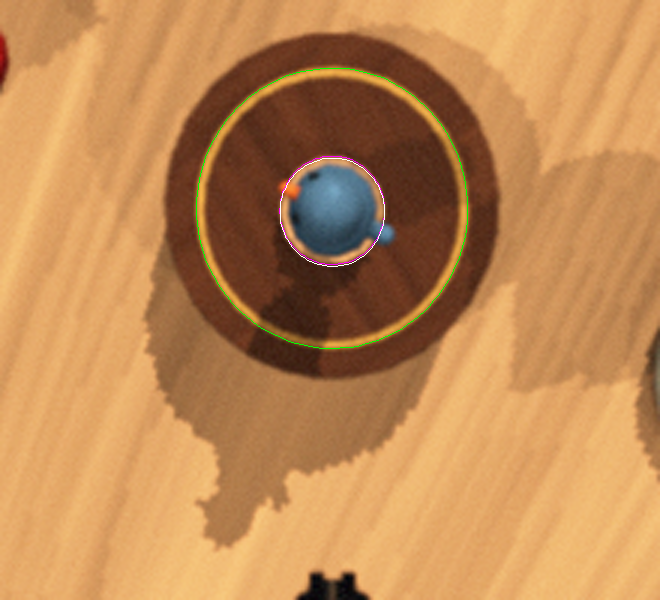

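```bash
python3 -m pendant '[[0,20,-20,0],[0,60,-50,0],[0,90,-70,0],[0,100,-80,0],[0,100,-80,0]]'; python3 - <<'E'
from h import *
from cell import env,vision
ims=[vision.read_camera(n) for n in ("scene","top")]
for n,i in zip("st",ims): cv2.imwrite(f"pics/end_{n}.png",i["pixels"][:,:,::-1])
q=pickle.load(open("pics/scene1.pkl","rb"))["pixels"].astype(int)
d=np.abs(ims[0]["pixels"].astype(int)-q).sum(2)
print(env.state()["t"],env.state()["ft_force"],np.abs(env.state()["qvel"]).max())
E
```

```text
t: 13.95
eef_pos: [655.1, -162.8, 217.5]
tcp_rot: [-3.141, -0.0, 0.429]
ft_force: [0.6, 0.0, 0.0]
opening: 0.003
14.05 [-0.36156467  0.1090184  -0.32206804] 0.0039697247182540335
```

View pics/end_s.png

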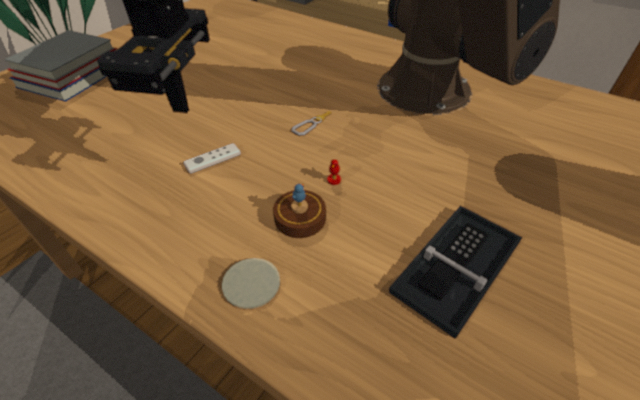

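View pics/end_t.png

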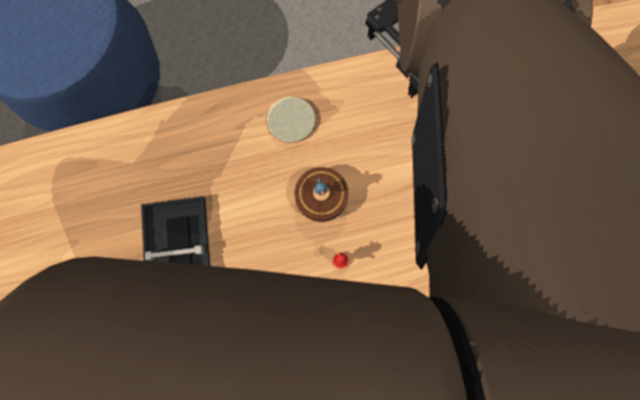

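The scene picture shows the bird upright at about (299, 200) in the middle of the plinth. The red look-alike, coaster, remote, carabiner and tray are where they started, and the hand is clear.

```bash
python3 -c "
from cell import job; print(job.job_done())"
```

```text
the job is handed in; nothing more can be done
None
```

The blue bird now stands upright in the middle of its plinth, and I have handed the job in at about t = 14 s. I closed the gripper and nudged the foot with the fingertips 3 mm above the plinth top. That took four slow pushes from behind, then one short correcting tap from a slightly different direction.

- **Centring:** in the last overhead wrist picture the foot's centre is about 0.5 mm from the centre of the brass circle; it started about 28.5 mm off.
- **Plinth:** it did not move measurably. The fitted centre stayed within about 0.2 mm throughout.
- **Force:** the wrist readings after each move stayed at noise level, 1.5 N or less.
- **Other things:** in the final scene picture the bird is upright, the red look-alike and the other objects are where they began, and the hand is well clear. In the final top picture the arm hid the speaker remote, the carabiner and part of the tray, so I checked those in the scene picture only.

While the finger was close, the bird's body hid the back of the foot. Those offset readings were about 1 mm too small, so I backed off to an unobstructed overhead view for the correcting tap and the final check.

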